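Gauge a turned spacer and log the reading as number 7

TASK

Stand the stepped brass spacer, thick end down, on the steel rest of the bench caliper between its open jaws and let go, without disturbing the other spacers. Push the sprung thumb rest so that the sliding jaw closes on the spacer, until both jaws bear on it and the thumb rest visibly gives on its spring, but not hard, and leave the jaws shut on it. Roll the logger's number wheel to 7 and, only when the wheel is at 7 and the jaws are shut, press the round record key fully down and let it go.

Things in the scene. Friction and masses are not known exactly. Their poses are not given: they have to be found in the camera images.
- stepped: the spacer to be gauged: turned brass, standing; a thick lower end, 30 mm diameter and 24 mm high, carries a thin neck, 16 mm diameter and 30 mm high (54 mm in all). Origin: centre of its underside; z points up along the neck. 0.1 to 0.2 kg. Starts upright on the rubber mat, whose top is 3 mm above the worktop
- plain: bystander on the mat: straight brass spacer, 24 mm diameter, 44 mm high, no step; origin at the centre of its underside
- spool: bystander on the mat: spool-shaped brass spacer, 34 mm flanges at both ends, 46 mm high; origin at the centre of its underside
- gauge: the bench caliper, screwed down: grey base 120 x 260 x 10 mm, aluminium beam along y (x = 1 to 27 mm, top z = 34 mm), steel rest plate before it (x = -73 to -17, y = -52 to 60, top z = 14 mm). Origin on the worktop; y along the beam to the fixed jaw, x away from the robot, z up. Nothing rises above z = 43 mm but the thumb rest (to 71 mm) and the spring post beside it (53 mm). Place and yaw vary
- rest (a point): the point on top of the rest plate (14 mm above the worktop) where a part is best stood: 25 mm from the fixed jaw's face and, along x, in the middle of the plate and of the jaws; axes as the gauge
- fixed_jaw: the fixed steel jaw at the +y end of the gauge; its measuring face is the plane y = 0 of this frame (axes as the gauge), the blade runs from x = -71 to -11 mm, z = 18 to 30 mm, and 10 mm thick towards +y
- moving_jaw: the sliding head with its steel jaw, which is of the same size as the fixed one and faces it; its measuring face is the plane y = 0 of this frame (axes as the gauge), the blade 10 mm thick towards -y. A black head with a display carries it, 80 mm long, top at z = 40 mm. It moves along the gauge's y axis
- caliper (a joint): the caliper's reading in m: the gap between the two jaw faces, 0 shut, at most 0.10; 0.065 to 0.095 at the start, 0.030 with the stepped spacer's thick end between the jaws. The head slides with about 1.2 N of friction and stays where it is left; as it closes, its jaw pushes the standing spacer along the rest to the fixed jaw
- thumb_rest (a joint): travel of the sprung thumb rest on the sliding head, in m: 0 at rest, 0.009 at its stop. Pushed towards the fixed jaw it carries the head along and does not yield below about 3 N, so it only gives once the jaws bear on the part; then 0.7 N per mm (6 N at 4 mm). It springs back when released
- thumb_face (a point): centre of the thumb rest's face to be pushed (its -y side, away from the fixed jaw; push towards the gauge's +y): an upright aluminium lug on the sliding head, 30 mm wide along x, 10 mm thick; the face reaches 11 mm below and above this point, which lies 60 mm above the worktop. Behind it there is free room above z = 43 mm
- logger: the reading logger, screwed down: grey box 128 x 106 x 46 mm, display at the far end, number wheel in the left half of its top, round record key in the right half; origin at the centre of its underside; x points away from the robot side (towards the display), y to the left, z up. Its place and yaw vary
- digit_wheel (a joint): angle of the number wheel in rad: 0.628 x the number that stands uppermost, between the two black index marks (0 to 9; 7 is 4.398). It grows when the wheel's top is stroked towards the logger's +x. Clicks hold it at whole numbers; a click takes about 1 N at the rim. Starts at 3, 4 or 5
- wheel_top (a point): uppermost point of the number wheel, 10 mm above the logger's top: black, 24 mm radius, 16 mm wide, axle along the logger's y, white numbers round the rim. Roll it by pressing a fingertip on top (about 5 N) and stroking along the logger's x: 15 mm a number. The axle yields downwards on a spring, 2 N and then 1.5 N per mm, at most 4 mm
- record (a joint): how far the record key is pressed, in m: 0 up, 0.005 fully down; about 1.2 N at the start of its travel and 4 N at the end
- record_top (a point): centre of the top of the round grey record key, 24 mm diameter, standing 12 mm above the logger's top in a black collar (40 mm wide, 3 mm high), about 56 mm from the wheel
There are look-alikes about, which are no part of the job. What is shaped like the stepped but white is not meant.

How it is judged:
By the outcome, as a careful person would: the job done as asked, in the order asked, and still so for the second after the job is handed in, with the robot touching nothing.
It also fails if it takes over 64 s, if anything falls off the work surface, if the arm or the gripper's body presses on something with over 40 N, if the wrist force passes 120 N, or if a joint passes its speed limit or range.

ROBOT

A 6-joint arm with a two-finger parallel gripper is mounted at the origin on a cart in front of the work surface, level with it; the furniture and walls round the work are solid. World frame = base frame: x ahead of the robot, y to its left, z up, the work surface at z = 0. Lengths are in m, angles in rad, forces in N, time in s.
With the tool pointing down it reaches from about 0.35 to 0.775 m from the base axis. Payload 7.3 kg.
Tool frame: the origin (TCP) lies between the finger pads; the fingertips stand 8 mm ahead of it and the grasp point (between the pads) lies 11 mm behind it (robot.nose_length is the distance from the TCP to the fingertips, in m); z points along the fingers, y is the line along which they close (so a half turn about z gives the same grasp; the last joint's range is limited). The gripper opens to 92 mm and grips with 3 to 60 N. Pads are 19 mm wide; open, the fingers measure 130 mm over their backs; the gripper's body (75 mm by 190 mm) begins 47 mm behind the grasp point.
Start: joints at [-0.146, 0.342, 1.524, -0, 1.275, -0.146], TCP at [0.525, 0, 0.235] pointing down, gripper open.
Joint ranges: [-2.53, 2.53], [-0.77, 2.02], [0.04, 2.7], [-1, 4.14], [0.28, 2.66], [-3.11, 3.11]. Speed limits (rad/s): [2.57, 2.57, 3.14, 3.14, 3.14, 3.14].

INTERFACE

Orientations are given as [roll, pitch, yaw] about the fixed x, y, z axes, in that order (R = Rz(yaw) Ry(pitch) Rx(roll)).
In Python, from cell import robot gives the robot as it stands. The module is installed in compiled form; this text tells all that it offers.
- The arm moves only by the shell command python3 -m jog 'ROWS' [FORCE]. ROWS is JSON, a list that holds one entry, the list of rows, each a list of 5 numbers: the gripper's target within -1 to 1 (fully open at 1, half-way at 0, shut at -1), then the shift along the tool's x, y, z in m, then the turn about the tool's z in rad. A call has 1 to 5 rows; each row is the pose to reach, as a shift and turn from the pose commanded when the call began, along the tool's axes at that moment; what a row does not reach only later rows make up. A row lasts 1/12 s, in which the tool goes at most 41.7 mm and 7.16 degrees, less where a joint would pass 70% of its speed; a pose out of reach is approached as far as the arm can. A call with a gripper value outside its range is refused whole. The fingers move at their own pace and stop on an object; FORCE is the grip in N (left out, the last holds). Time passes only in rows, so rows that repeat a pose let the fingers close. It gives the time, the measured TCP pose, the force, the opening and the grip force at its end, in the units of the state.
- robot.observe(): the state, without advancing time (a new reading comes with each control period).
- robot.read_camera(name): name is "scene" or "side" or "wrist"; returns the picture (400x640x3 uint8, red, green, blue); there is no depth.
- robot.camera_model(name): a dict with "camera_matrix" (3x3 intrinsics, pixels), "position" and "attitude" of the camera in the world; the wrist camera has in their place "mount" (4x4, takes a point from camera to tool coordinates, whose origin is the TCP and whose axes are the flange's). Camera axes: x right, y down, z forward; pixel columns grow to the right and rows downward; lengths in m; the calibration is good to about 2 mm. A picture is of the moment at which its call begins: read the wrist's pose just before it. camera_model takes no time and is no camera call.
- robot.hand_in(): hands the job in; it is judged then, once.
The state is a dict: "time": time; "qpos": joint angles; "qvel": joint speeds; "joint_efforts": joint torques, N m; "tool_pos": TCP position; "tool_rot": TCP orientation; "contact_force": force on the tool from outside, world axes, zero at the start; "torque": the same for the moment, N m; "opening": finger opening in m; "grip_force": force on a finger pad.
Only numpy, scipy, OpenCV 4.12 (cv2) and the standard library are available. Lean on these libraries where they do the work, as an engineer would, in place of code of your own. Each camera call takes 0.05 s, during which the arm holds its last target. There are 200 camera calls.

## Working session

There is one attempt and no reset: what is moved stays moved. The work goes in short steps, Python scripts to look and compute and a shell command to move; the robot and the scene stay as the last step left them, time stands still between calls to the robot, and variables do not carry over. Pictures are saved under pics/ and viewed, at most 10 in all, crops included, and the job is handed in when it is done.

```bash
mkdir -p pics; cat > h.py <<'E'
import numpy as np, cv2
from scipy.spatial.transform import Rotation as R
from cell import robot
def cam(n):
    m=robot.camera_model(n);K=np.array(m["camera_matrix"])
    if n=="wrist":
        s=robot.observe();M=np.array(m["mount"]);Rt=rot(s["tool_rot"])
        return K,Rt@M[:3,:3],np.array(s["tool_pos"])+Rt@M[:3,3]
    return K,rot(m["attitude"]),np.array(m["position"])
def rot(a):
    a=np.array(a,float)
    if a.shape==(3,3): return a
    return (R.from_euler("xyz",a) if a.size==3 else R.from_quat(a)).as_matrix()
def ray(c,uv,z):
    K,Rm,p=c;d=Rm@np.linalg.solve(K,[uv[0],uv[1],1.]);return p+d*(z-p[2])/d[2]
def proj(c,X):
    K,Rm,p=c;q=K@(Rm.T@(np.array(X)-p));return q[:2]/q[2]
def snap(n,f):
    c=cam(n);im=robot.read_camera(n);cv2.imwrite(f"pics/{f}.png",im[:,:,::-1]);return c,im
E
python3 - <<'E'
from h import *
for n in("scene","side","wrist"):
    print(robot.camera_model(n)); c,im=snap(n,n+"0")
s=robot.observe();print(s)
E
```

```text
{'camera_matrix': array([[362.16484828,   0.        , 318.5916876 ],
       [  0.        , 362.16484828, 199.36890708],
       [  0.        ,   0.        ,   1.        ]]), 'position': array([-0.00683433,  0.63329297,  0.41482275]), 'attitude': array([-1.97826486, -0.0183237 , -2.48451797])}
{'camera_matrix': array([[456.53774643,   0.        , 321.766447  ],
       [  0.        , 456.53774643, 191.30351892],
       [  0.        ,   0.        ,   1.        ]]), 'position': array([-0.00203673, -0.89914733,  0.94454045]), 'attitude': array([-2.29229532, -0.01260216, -0.47310487])}
{'camera_matrix': array([[320.49240748,   0.        , 316.56581235],
       [  0.        , 320.49240748, 195.96036416],
       [  0.        ,   0.        ,   1.        ]]), 'mount': array([[-2.68701949e-05, -9.50225710e-01, -3.11562353e-01,
         8.50757838e-02],
       [ 9.99999128e-01,  3.85753725e-04, -1.26274332e-03,
        -4.06209212e-04],
       [ 1.32007750e-03, -3.11562115e-01,  9.50224871e-01,
        -1.48287272e-01],
       [ 0.00000000e+00,  0.00000000e+00,  0.00000000e+00,
         1.00000000e+00]])}
{'time': 0.15, 'qpos': array([-1.45970371e-01,  3.42561637e-01,  1.52481045e+00,  7.91067572e-06,
        1.27541202e+00, -1.45987341e-01]), 'qvel': array([-0.00054583, -0.00268222, -0.00221383,  0.00298086, -0.00116655,
       -0.00191545]), 'joint_efforts': array([ 7.52666965e-04, -4.31470585e+01, -2.44352603e+01,  7.18239485e-02,
        5.38185902e-02, -1.32920518e-04]), 'tool_pos': array([5.24694261e-01, 8.51341317e-05, 2.34200664e-01]), 'tool_rot': array([-3.14041497e+00, -1.80804778e-04,  1.57081088e+00]), 'contact_force': array([ 0.85756375, -0.33045283,  0.040303  ]), 'torque': array([-0.0168975 , -0.00203139, -0.02081222]), 'grip_force': 0.0, 'opening': 0.09181651400969408}
```

View pics/scene0.png

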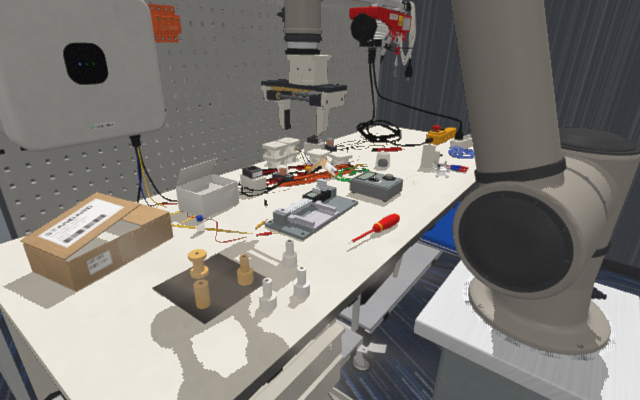

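View pics/side0.png

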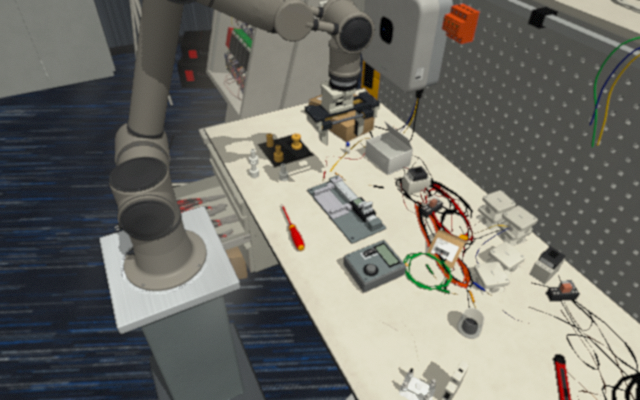

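View pics/wrist0.png

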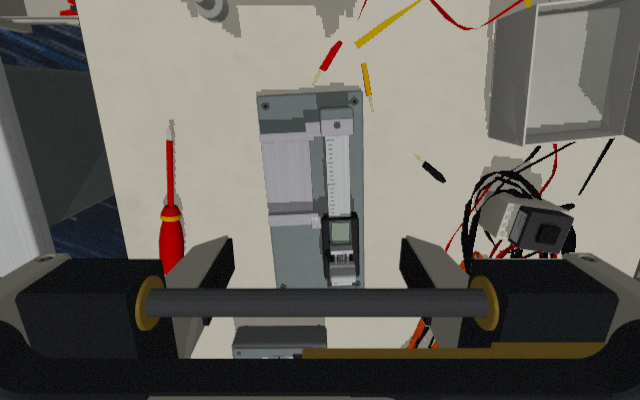

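The scene view shows three brass parts on the mat: a spool at (197,263), a straight one at (202,293) and a stepped one with a thick base and thin neck at (245,270). White look-alikes stand at (289,252), (267,290) and (301,285). The stepped brass one at (245,270) fits the description. In the wrist view the gauge has its fixed jaw at the top, near (290,135), and its moving jaw near (292,217). The logger is below it.

```bash
python3 - <<'E'
from h import *
S=cam("scene");D=cam("side");W=cam("wrist")
for n,uv in dict(stepped=(245,284),plain=(202,306),spool=(198,275)).items(): print(n,ray(S,uv,.003).round(3))
for n,uv in dict(stepped=(279,159),plain=(269,147),spool=(296,148)).items(): print("side",n,ray(D,uv,.003).round(3))
for n,uv in dict(white1=(289,266),w2=(267,310),w3=(301,298)).items(): print(n,ray(S,uv,.003).round(3))
P=[ray(W,u,.01) for u in((257,93),(362,90),(282,288))];print(np.round(P,3))
print("jaws",ray(W,(290,135),.03).round(3),ray(W,(292,217),.03).round(3))
print("logger",[ray(D,u,.046).round(3) for u in((372,268),(343,261),(383,242),(405,265),(369,287))])
im=cv2.imread("pics/scene0.png");a=im[225:325,150:330];b=cv2.imread("pics/side0.png")[225:300,330:420]
o=np.zeros((590,720,3),np.uint8);o[:400]=cv2.resize(a,(720,400),interpolation=2);o[400:588,:225]=cv2.resize(b,(225,188))
cv2.imwrite("pics/crop1.png",o)
E
```

```text
stepped [0.433 0.274 0.003]
plain [0.443 0.36  0.003]
spool [0.524 0.311 0.003]
side stepped [0.442 0.26  0.003]
side plain [0.438 0.339 0.003]
side spool [0.52  0.292 0.003]
white1 [0.409 0.179 0.003]
w2 [0.351 0.299 0.003]
w3 [0.327 0.239 0.003]
[[ 0.458  0.083  0.01 ]
 [ 0.574  0.086  0.01 ]
 [ 0.477 -0.168  0.01 ]]
jaws [0.495 0.04  0.03 ] [ 0.495 -0.057  0.03 ]
logger [array([ 0.454, -0.31 ,  0.046]), array([ 0.4  , -0.258,  0.046]), array([ 0.526, -0.248,  0.046]), array([ 0.534, -0.339,  0.046]), array([ 0.416, -0.356,  0.046])]
```

View pics/crop1.png

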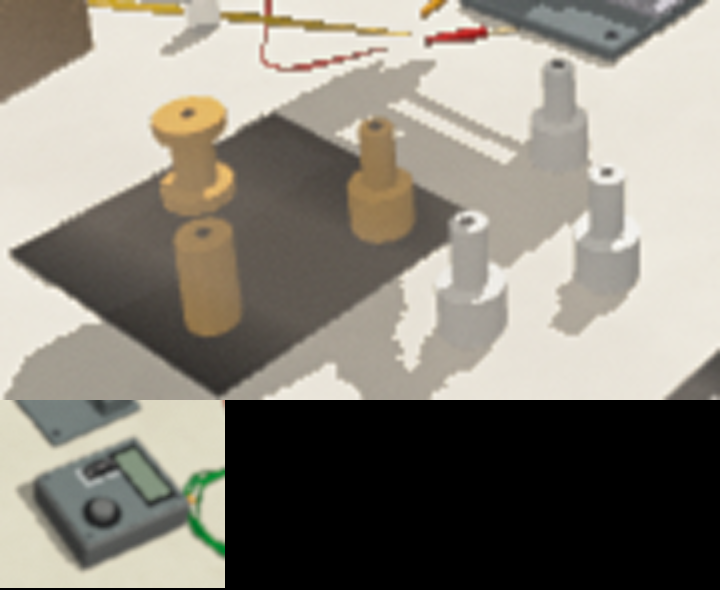

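The crop confirms it: the stepped brass spacer is at crop (378,180), which is scene (245,270), or about (0.437,0.265) in the world. It is brass rather than white, and its thick end is down.

```bash
python3 -m jog '[[[0.2,0.036,-0.016,0,0],[0.2,0.072,-0.032,0,0],[0.2,0.108,-0.048,0,0],[0.2,0.144,-0.064,0,0],[0.2,0.18,-0.08,0,0]]]' 15; python3 - <<'E'
from h import *
c,im=snap("wrist","w1")
hsv=cv2.cvtColor(im,cv2.COLOR_RGB2HSV)
m=cv2.inRange(hsv,(12,90,60),(30,255,255));m=cv2.morphologyEx(m,cv2.MORPH_OPEN,np.ones((3,3)))
n,l,st,ce=cv2.connectedComponentsWithStats(m)
for i in range(1,n):
    if st[i,4]>60: print(st[i],ce[i].round(1),ray(c,ce[i],.03).round(4))
print(proj(c,(.437,.265,.003)),robot.observe()["tool_pos"])
E
```

```text
time: 0.57
tool_pos: [0.4439, 0.1813, 0.2346]
tool_rot: [-3.141, 0.0, 1.57]
contact_force: [1.5, -0.6, 0.1]
opening: 0.0627
grip_force: 0.0
[ 83   0  24  13 155] [94.8  5.9] [0.2277 0.345  0.03  ]
[307   0  22  12 216] [317.7   4.7] [0.4441 0.3457 0.03  ]
[ 538    0  102  102 9433] [586.8  51.9] [0.7156 0.3036 0.03  ]
[ 377   27   43   42 1358] [398.2  47.9] [0.5252 0.3075 0.03  ]
[109  41  29  21 220] [123.4  50.9] [0.248  0.3049 0.03  ]
[103  62  29  15 206] [117.1  69. ] [0.2382 0.2879 0.03  ]
[299  76  29  30 660] [312.9  90.2] [0.4391 0.2671 0.03  ]
[588 113  15   6  64] [595.1 115.5] [0.7408 0.2412 0.03  ]
[604 118  11  55 321] [609.9 146.8] [0.7661 0.2076 0.03  ]
[522 120  53  26 249] [548.3 132.2] [0.6947 0.2236 0.03  ]
[561 143   7  25 115] [564.3 156.3] [0.7185 0.1971 0.03  ]
[415 170  58  34 252] [442. 187.] [0.5868 0.1615 0.03  ]
[418 217   8  25 126] [421.7 229.1] [0.5689 0.1089 0.03  ]
[189 276  21  55 591] [197.  303.3] [0.2871 0.0037 0.03  ]
[424 276  21  55 588] [436.1 303.4] [0.5983 0.0036 0.03  ]
[ 245  342  318   17 3965] [421.7 351.6] [ 0.5875 -0.075   0.03  ]
[311.27658082  92.19600116] [0.44070418 0.1869686  0.23467701]
```

View pics/w1.png

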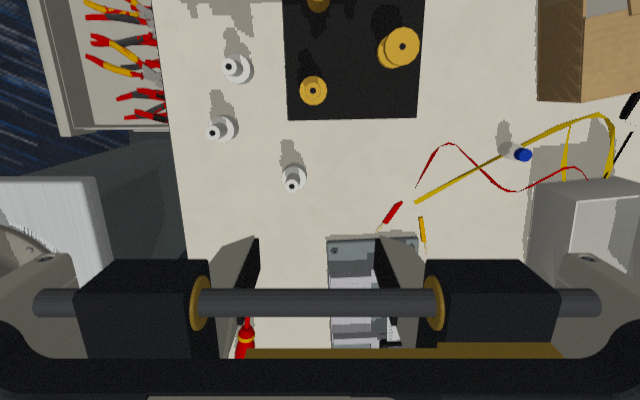

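The wrist view shows the stepped spacer from above at (313,90), with the spool at (402,46) and white look-alikes at (237,67), (222,128) and (292,178). Next I move above the spacer, let the arm settle, and measure again.

```bash
python3 -m jog '[[[0,0.03,-0.003,0.02,0],[0,0.06,-0.006,0.04,0],[0,0.087,-0.006,0.06,0],[0,0.087,-0.006,0.07,0],[0,0.087,-0.006,0.07,0]]]';python3 -m jog '[[[0,0,0,0,0],[0,0,0,0,0],[0,0,0,0,0]]]'; python3 - <<'E'
from h import *
c,im=snap("wrist","w2");print(robot.observe()["tool_pos"],robot.observe()["qvel"].round(3))
hsv=cv2.cvtColor(im,cv2.COLOR_RGB2HSV)
m=cv2.inRange(hsv,(12,90,60),(30,255,255));m=cv2.morphologyEx(m,cv2.MORPH_OPEN,np.ones((3,3)))
n,l,st,ce=cv2.connectedComponentsWithStats(m)
for i in range(1,n):
    if st[i,4]>300 and 180<ce[i][0]<480: print(st[i],ce[i].round(1),ray(c,ce[i],.03).round(4))
print(proj(c,(.439,.267,.003)),proj(c,(.439,.267,.057)))
cv2.imwrite("pics/w2c.png",cv2.resize(im[60:240,200:440,::-1],(720,540)))
E
```

```text
time: 1.03
tool_pos: [0.4374, 0.2671, 0.1621]
tool_rot: [-3.137, 0.002, 1.573]
contact_force: [0.3, -1.8, 0.2]
opening: 0.046
grip_force: 0.0
time: 1.28
tool_pos: [0.4399, 0.2662, 0.1659]
tool_rot: [3.14, -0.001, 1.569]
contact_force: [-0.2, 0.4, 0.0]
opening: 0.046
grip_force: 0.0
[0.4398403  0.26629432 0.16583864] [ 0.004  0.002  0.004  0.001 -0.003  0.003]
[309  68  29  32 718] [323.   83.4] [0.4449 0.3573 0.03  ]
[ 388  121   51   46 1730] [413.2 143.2] [0.525  0.3072 0.03  ]
[301 165  32  40 953] [316.3 183.5] [0.4391 0.2702 0.03  ]
[222 276  16  55 490] [227.8 302.9] [0.3462 0.1405 0.03  ]
[396 276  17  55 502] [405.4 303.2] [0.5323 0.1397 0.03  ]
[ 210  342  318   17 4021] [385.8 351.7] [0.5159 0.0762 0.03  ]
[316.18146863 179.25736142] [316.14840316 195.97859606]
```

View pics/w2c.png

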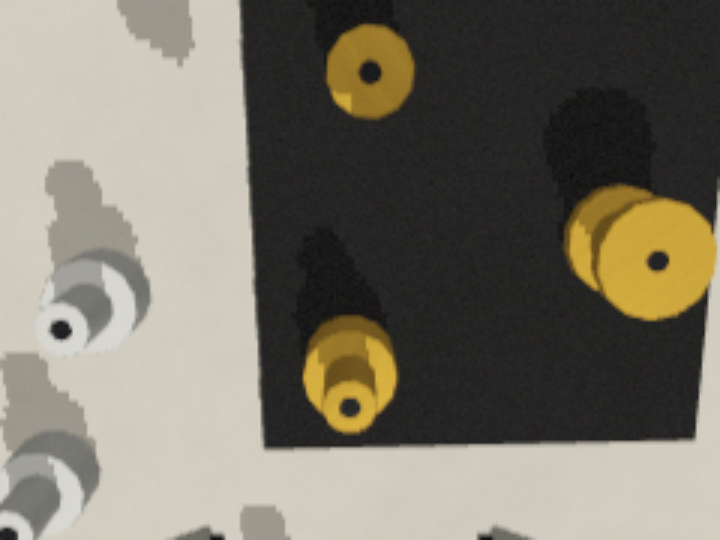

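The hole in the spacer's neck is at crop (350,407), image (316.7,195.7). That matches the prediction to within a pixel, so I go down and grip the neck.

```bash
python3 -m jog '[[[0,0,0,0.035,0],[0,0,0,0.07,0],[0,0,0,0.1,0],[0,0,0,0.118,0],[0,0,0,0.126,0]]]' 18;python3 -m jog '[[[0,0,0,0,0],[0,0,0,0,0],[-1,0,0,0,0],[-1,0,0,0,0],[-1,0,0,0,0]]]';python3 -m jog '[[[-1,0,0,0,0],[-1,0,0,0,0],[-1,0,0,0,0],[-1,0,0,0,0]]]'
```

```text
time: 1.75
tool_pos: [0.4382, 0.2659, 0.0368]
tool_rot: [-3.139, 0.001, 1.57]
contact_force: [-0.5, -0.4, 0.0]
opening: 0.0458
grip_force: 0.0
time: 2.17
tool_pos: [0.4398, 0.2673, 0.04]
tool_rot: [3.139, -0.001, 1.571]
contact_force: [-0.5, 0.5, -0.0]
opening: 0.0302
grip_force: 0.0
time: 2.5
tool_pos: [0.4393, 0.2671, 0.0391]
tool_rot: [3.141, -0.0, 1.571]
contact_force: [-0.4, -0.1, 4.1]
opening: 0.0155
grip_force: 18.0
```

```bash
python3 -m jog '[[[-1,0,0,-0.02,0],[-1,0,0,-0.055,0],[-1,0,0,-0.09,0],[-1,0,0,-0.13,0],[-1,0,0,-0.17,0]]]';python3 -m jog '[[[-1,-0.03,0.01,-0.01,0],[-1,-0.07,0.02,-0.01,0],[-1,-0.11,0.03,-0.01,0],[-1,-0.15,0.04,-0.01,0],[-1,-0.18,0.056,-0.01,0]]]';python3 -m jog '[[[-1,-0.03,0,0,0],[-1,-0.06,0,0,0],[-1,-0.075,0,0,0],[-1,-0.08,0,0,0],[-1,-0.08,0,0,0]]]';python3 -m jog '[[[-1,0,0,0,0],[-1,0,0,0,0],[-1,0,0,0,0],[-1,0,0,0,0]]]';python3 - <<'E'
from h import *
c,im=snap("wrist","w3");print(robot.observe()["qvel"].round(3),robot.observe()["contact_force"])
o=im[40:310,200:440,::-1];cv2.imwrite("pics/w3c.png",cv2.resize(o,(528,594),interpolation=2))
E
```

```text
time: 2.92
tool_pos: [0.4382, 0.2667, 0.21]
tool_rot: [-3.14, 0.001, 1.571]
contact_force: [1.3, 0.7, -1.3]
opening: 0.0154
grip_force: 18.0
time: 3.33
tool_pos: [0.4941, 0.0845, 0.2187]
tool_rot: [-3.14, 0.001, 1.571]
contact_force: [1.2, 1.0, -0.4]
opening: 0.0155
grip_force: 18.0
time: 3.75
tool_pos: [0.4948, 0.0062, 0.2184]
tool_rot: [-3.141, -0.0, 1.569]
contact_force: [0.7, 0.1, -0.1]
opening: 0.0159
grip_force: 18.0
time: 4.08
tool_pos: [0.495, 0.008, 0.2187]
tool_rot: [3.142, -0.0, 1.572]
contact_force: [-0.3, -0.0, -1.5]
opening: 0.0153
grip_force: 18.0
[-0.006  0.002  0.001 -0.002  0.    -0.001] [-0.33987176 -0.42079284 -0.9470676 ]
```

View pics/w3c.png

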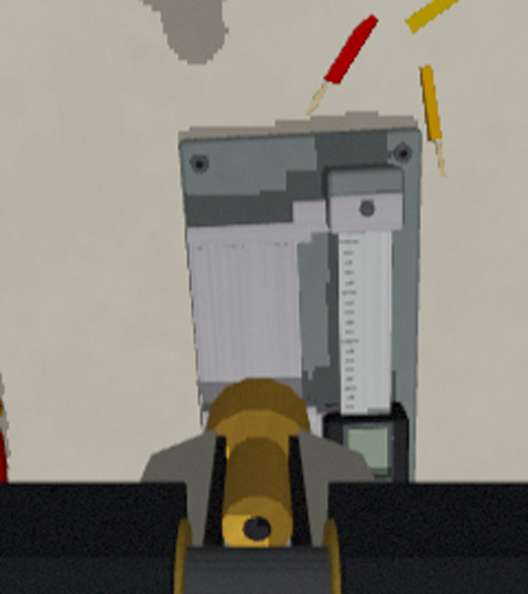

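The gauge fills the crop. The base corners are at (180,138) and (420,128), and the fixed jaw's face edge runs from (190,243) to (300,239). The beam's edges are at x≈340 and 390, and the spacer hangs in the gripper at (260,440).

```bash
python3 - <<'E'
from h import *
c=cam("wrist");f=lambda x,y:(200+x/2.2,40+y/2.2)
for n,z,p in [("TL",.01,(180,138)),("TR",.01,(420,128)),("Lmid",.01,(201,420)),("Rmid",.01,(415,480)),("faceL",.03,(190,243)),("faceR",.03,(300,239)),("restL top",.014,(192,260)),("restL bot",.014,(200,375)),("beamR top",.034,(390,240)),("beamR bot",.034,(391,410)),("beamL bot",.034,(341,410)),("headTL",.04,(323,420)),("headTR",.04,(407,404))]:
    print(n,ray(c,f(*p),z).round(4))
print("spacer hole",ray(c,f(257,528),robot.observe()["tool_pos"][2]-.039+.057), robot.observe()["tool_pos"])
im=cv2.imread("pics/w3.png",0);
for u in (290,300,310,320,330): print(u,im[136:162,u])
E
```

```text
TL [0.4568 0.0809 0.01  ]
TR [0.5732 0.0857 0.01  ]
Lmid [ 0.4636 -0.0689  0.01  ]
Rmid [ 0.5845 -0.1059  0.01  ]
faceL [0.4622 0.033  0.03  ]
faceR [0.515  0.0351 0.03  ]
restL top [0.4614 0.0215 0.014 ]
restL bot [ 0.464  -0.0408  0.014 ]
beamR top [0.5574 0.0353 0.034 ]
beamR bot [ 0.5632 -0.0522  0.034 ]
beamL bot [ 0.5376 -0.0523  0.034 ]
headTL [ 0.5279 -0.0552  0.04  ]
headTR [ 0.5698 -0.0463  0.04  ]
spacer hole [0.49451456 0.00883625 0.23674796] [0.49498226 0.00787643 0.21874796]
290 [ 72  75  73  77  78  73  72 124 148 154 155 155 155 155 154 152 138 142
 155 156 155 157 156 156 156 156]
300 [ 74  75  72  75  73  75  89 134 154 152 156 156 155 154 153 154 155 156
 157 156 156 156 157 156 156 157]
310 [ 75  76  76  74  74  71 124 151 153 153 157 155 154 154 154 142 144 155
 155 157 156 156 156 157 158 158]
320 [ 74  75  75  71  75  92 135 153 153 154 156 158 156 154 154 155 156 156
 155 156 156 155 156 157 157 157]
330 [ 74  76  75  75  70 125 150 153 154 155 157 156 156 155 141 144 156 155
 155 156 157 155 157 158 156 156]
```

```bash
python3 -m jog '[[[-1,0,-0.004,0.035,0],[-1,0,-0.004,0.075,0],[-1,0,-0.004,0.11,0],[-1,0,-0.004,0.14,0],[-1,0,-0.004,0.155,0]]]';python3 -m jog '[[[-1,0,0,0.004,0],[-1,0,0,0.006,0],[-1,0,0,0.008,0],[-1,0,0,0.009,0],[-1,0,0,0.01,0]]]';python3 -m jog '[[[-1,0,0,0.001,0],[-1,0,0,0.002,0],[-1,0,0,0.003,0],[-1,0,0,0.003,0],[-1,0,0,0.003,0]]]'
```

```text
time: 4.55
tool_pos: [0.489, 0.0077, 0.0604]
tool_rot: [-3.137, -0.001, 1.571]
contact_force: [-1.0, -0.6, -1.3]
opening: 0.0154
grip_force: 18.0
time: 4.97
tool_pos: [0.4919, 0.007, 0.0549]
tool_rot: [3.139, 0.0, 1.571]
contact_force: [0.4, 0.5, -1.1]
opening: 0.0156
grip_force: 18.0
time: 5.38
tool_pos: [0.491, 0.007, 0.0508]
tool_rot: [3.141, 0.0, 1.571]
contact_force: [-0.6, 0.1, -1.8]
opening: 0.0153
grip_force: 18.0
```

```bash
python3 -m jog '[[[-1,0,0,0.0005,0],[-1,0,0,0.001,0],[-1,0,0,0.001,0],[-1,0,0,0.001,0]]]';python3 -m jog '[[[-1,0,0,0.0005,0],[-1,0,0,0.0008,0],[-1,0,0,0.0008,0],[-1,0,0,0.0008,0]]]'
```

```text
time: 5.72
tool_pos: [0.4912, 0.007, 0.0501]
tool_rot: [3.141, 0.0, 1.571]
contact_force: [-0.5, 1.4, 3.0]
opening: 0.0155
grip_force: 18.0
time: 6.05
tool_pos: [0.4913, 0.007, 0.05]
tool_rot: [3.14, 0.0, 1.571]
contact_force: [-3.0, 0.6, 12.0]
opening: 0.0155
grip_force: 18.0
```

```bash
python3 -m jog '[[[-1,0,0,-0.0009,0],[-1,0,0,-0.0009,0],[-0.35,0,0,-0.0009,0],[-0.35,0,0,-0.0009,0],[-0.35,0,0,-0.0009,0]]]';python3 -m jog '[[[-0.35,0,0,0,0],[-0.35,0,0,-0.005,0],[-0.35,0,0,-0.02,0],[-0.35,0,0,-0.05,0],[-0.35,0,0,-0.09,0]]]';python3 -m jog '[[[-1,-0.03,0.01,-0.03,0],[-1,-0.07,0.01,-0.06,0],[-1,-0.1,0.01,-0.07,0],[-1,-0.13,0.01,-0.07,0],[-1,-0.13,0.01,-0.07,0]]]';python3 -m jog '[[[-1,0,0,0,0],[-1,0,0,0,0],[-1,0,0,0,0],[-1,0,0,0,0]]]';python3 - <<'E'
from h import *
c,im=snap("wrist","w4");print(robot.observe()["tool_pos"])
o=im[20:260,200:450,::-1];cv2.imwrite("pics/w4c.png",cv2.resize(o,(625,600),interpolation=2))
E
```

```text
time: 6.47
tool_pos: [0.4909, 0.007, 0.0496]
tool_rot: [-3.141, -0.0, 1.571]
contact_force: [0.3, 1.2, -0.4]
opening: 0.0285
grip_force: 0.0
time: 6.88
tool_pos: [0.4892, 0.0072, 0.139]
tool_rot: [-3.136, -0.001, 1.571]
contact_force: [1.4, 0.1, -0.2]
opening: 0.0297
grip_force: 0.0
time: 7.3
tool_pos: [0.5016, -0.128, 0.2115]
tool_rot: [3.138, 0.003, 1.567]
contact_force: [0.1, -0.6, -0.3]
opening: 0.0024
grip_force: 0.0
time: 7.63
tool_pos: [0.5009, -0.1217, 0.2095]
tool_rot: [-3.141, -0.001, 1.572]
contact_force: [-0.0, -0.4, -0.6]
opening: 0.0005
grip_force: 0.0
[ 0.50095472 -0.12183023  0.20959987]
```

View pics/w4c.png

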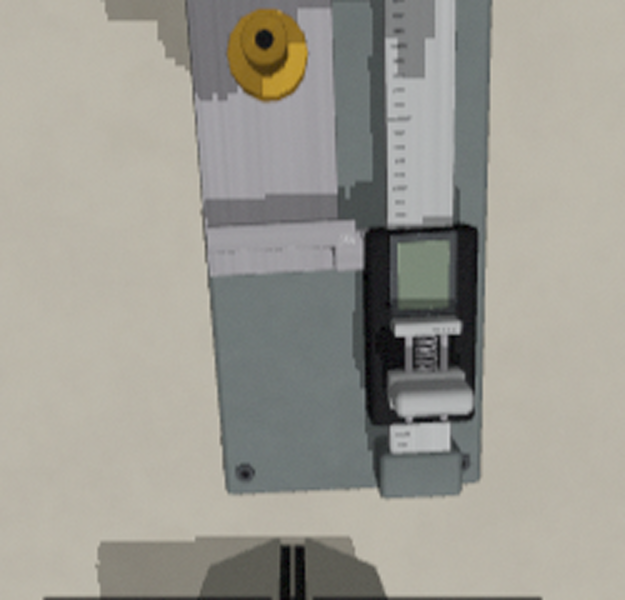

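The spacer stands upright on the rest, with its neck hole at crop (264,40). The sliding jaw's blade is at crop y≈228–275, and the thumb rest's rear top edge is near crop (435,413).

```bash
python3 - <<'E'
from h import *
c=cam("wrist");f=lambda x,y:(200+x/2.5,20+y/2.5)
for n,z,p in [("spacer",.068,(264,40)),("jawface L",.03,(208,229)),("jawface R",.03,(355,221)),("thumb rearL",.071,(400,416)),("thumb rearR",.071,(472,411)),("thumb topfrontL",.071,(390,392)),("headTL",.04,(368,229)),("headBL",.04,(371,422)),("headBR",.04,(474,412)),("baseBL",.01,(228,493)),("baseBR",.01,(480,480))]:
    print(n,ray(c,f(*p),z).round(4))
E
```

```text
spacer [0.4909 0.006  0.068 ]
jawface L [ 0.4668 -0.0563  0.03  ]
jawface R [ 0.525  -0.0531  0.03  ]
thumb rearL [ 0.5406 -0.1213  0.071 ]
thumb rearR [ 0.5673 -0.1193  0.071 ]
thumb topfrontL [ 0.5365 -0.1121  0.071 ]
headTL [ 0.5294 -0.0556  0.04  ]
headBL [ 0.533 -0.133  0.04 ]
headBR [ 0.5754 -0.1286  0.04  ]
baseBL [ 0.4704 -0.1769  0.01  ]
baseBR [ 0.5876 -0.1701  0.01  ]
```

```bash
python3 -m jog '[[[-1,-0.01,0.025,0.0,-0.05],[-1,-0.02,0.053,0.02,-0.05],[-1,-0.02,0.053,0.06,-0.05],[-1,-0.02,0.053,0.1,-0.05],[-1,-0.02,0.053,0.13,-0.05]]]';python3 -m jog '[[[-1,0,0,0.01,0],[-1,0,0,0.018,0],[-1,0,0,0.018,0],[-1,0,0,0.018,0]]]'
```

```text
time: 8.1
tool_pos: [0.5533, -0.1417, 0.0768]
tool_rot: [-3.139, -0.001, 1.622]
contact_force: [-1.0, -0.3, -0.7]
opening: 0.0005
grip_force: 0.0
time: 8.43
tool_pos: [0.5551, -0.1431, 0.0633]
tool_rot: [3.139, 0.001, 1.621]
contact_force: [0.1, 0.2, 0.7]
opening: 0.0004
grip_force: 0.0
```

```bash
python3 -m jog '[[[-1,0.004,0,0.001,0],[-1,0.008,0,0.002,0],[-1,0.011,0,0.002,0],[-1,0.014,0,0.002,0],[-1,0.017,0,0.002,0]]]';python3 -m jog '[[[-1,0.003,0,0,0],[-1,0.006,0,0,0],[-1,0.009,0,0,0],[-1,0.012,0,0,0],[-1,0.015,0,0,0]]]';python3 -m jog '[[[-1,0.003,0,0,0],[-1,0.006,0,0,0],[-1,0.009,0,0,0],[-1,0.012,0,0,0],[-1,0.015,0,0,0]]]';python3 -m jog '[[[-1,0.002,0,0,0],[-1,0.004,0,0,0],[-1,0.006,0,0,0],[-1,0.008,0,0,0],[-1,0.01,0,0,0]]]'
```

```text
time: 8.85
tool_pos: [0.5536, -0.1259, 0.0606]
tool_rot: [3.14, 0.001, 1.621]
contact_force: [0.2, -1.1, 1.0]
opening: 0.0002
grip_force: 0.7
time: 9.27
tool_pos: [0.5524, -0.1107, 0.0598]
tool_rot: [3.142, 0.0, 1.621]
contact_force: [1.0, -1.8, 0.9]
opening: 0.0006
grip_force: 0.7
time: 9.68
tool_pos: [0.5517, -0.0958, 0.0598]
tool_rot: [3.142, 0.0, 1.621]
contact_force: [0.9, -0.6, 0.5]
opening: 0.0006
grip_force: 0.7
time: 10.1
tool_pos: [0.5511, -0.086, 0.0598]
tool_rot: [3.142, 0.0, 1.621]
contact_force: [0.4, -1.3, 1.3]
opening: 0.0005
grip_force: 1.1
```

```bash
python3 -m jog '[[[-1,0.002,0,0,0],[-1,0.004,0,0,0],[-1,0.006,0,0,0],[-1,0.008,0,0,0],[-1,0.01,0,0,0]]]';python3 -m jog '[[[-1,0.001,0,0,0],[-1,0.002,0,0,0],[-1,0.003,0,0,0],[-1,0.003,0,0,0]]]';python3 -m jog '[[[-1,0.001,0,0,0],[-1,0.002,0,0,0],[-1,0.002,0,0,0],[-1,0.002,0,0,0]]]'
```

```text
time: 10.52
tool_pos: [0.5506, -0.076, 0.0598]
tool_rot: [3.142, 0.0, 1.621]
contact_force: [0.2, -3.3, 0.1]
opening: 0.0005
grip_force: 1.9
time: 10.85
tool_pos: [0.5505, -0.0734, 0.0599]
tool_rot: [3.142, 0.001, 1.621]
contact_force: [-0.1, -5.7, 0.3]
opening: 0.0006
grip_force: 2.7
time: 11.18
tool_pos: [0.5504, -0.0718, 0.0599]
tool_rot: [3.142, 0.001, 1.621]
contact_force: [-0.1, -6.4, -0.3]
opening: 0.0002
grip_force: 3.2
```

The push force has risen to 6.4 N, about 4.5 mm of spring travel, so both jaws bear on the spacer. I back off gently, photograph the gauge, then go to the logger.

```bash
python3 -m jog '[[[-1,-0.002,0,0,0],[-1,-0.004,0,0,0],[-1,-0.008,0,0,0],[-1,-0.014,0,0,0],[-1,-0.022,0,0,0]]]';python3 -m jog '[[[-1,-0.008,0,-0.02,0],[-1,-0.008,0,-0.06,0],[-1,-0.008,0,-0.1,0],[-1,-0.008,0,-0.14,0],[-1,-0.008,0,-0.15,0]]]';python3 -m jog '[[[-1,0,0,0,0],[-1,0,0,0,0]]]'; python3 - <<'E'
from h import *
c,im=snap("wrist","w5")
E
python3 -m jog '[[[-1,-0.035,-0.013,0,0],[-1,-0.07,-0.026,0,0],[-1,-0.105,-0.04,0,0],[-1,-0.14,-0.053,0,0],[-1,-0.175,-0.066,0,0]]]';python3 -m jog '[[[-1,-0.03,-0.013,0,0],[-1,-0.055,-0.026,0,0],[-1,-0.061,-0.026,0,0],[-1,-0.061,-0.026,0,0]]]';python3 -m jog '[[[-1,0,0,0,0],[-1,0,0,0,0],[-1,0,0,0,0]]]'; python3 - <<'E'
from h import *
c,im=snap("wrist","w6");s=robot.observe();print(s["tool_pos"],s["tool_rot"],s["qvel"].round(3))
a=cv2.imread("pics/w5.png")[30:270,190:450]
b=im[100:260,230:450,::-1]
o=np.zeros((600,800,3),np.uint8);o[:240,:260]=a;o[:180,300:547]=0
o[240:240+352,:484]=cv2.resize(b,(484,352),interpolation=2)
o[:240,300:720]=cv2.resize(im[:,:,::-1],(384,240)) [:, :].repeat(1,1) if False else cv2.resize(im[:,:,::-1],(420,240))
cv2.imwrite("pics/c2.png",o)
g=cv2.cvtColor(im,cv2.COLOR_RGB2GRAY)
E
```

```text
time: 11.6
tool_pos: [0.5514, -0.0927, 0.0597]
tool_rot: [-3.141, -0.001, 1.621]
contact_force: [-0.4, -0.3, -0.2]
opening: 0.0006
grip_force: 0.0
time: 12.02
tool_pos: [0.5544, -0.1021, 0.2166]
tool_rot: [3.132, 0.003, 1.621]
contact_force: [1.4, 0.7, 1.1]
opening: 0.0003
grip_force: 0.0
time: 12.18
tool_pos: [0.5518, -0.1012, 0.2098]
tool_rot: [3.141, -0.0, 1.621]
contact_force: [-0.7, -0.1, -0.8]
opening: 0.0007
grip_force: 0.0
time: 12.65
tool_pos: [0.4932, -0.28, 0.2074]
tool_rot: [-3.138, -0.003, 1.621]
contact_force: [1.0, 0.2, 0.6]
opening: 0.0005
grip_force: 0.0
time: 12.98
tool_pos: [0.4705, -0.3426, 0.2074]
tool_rot: [-3.139, -0.003, 1.618]
contact_force: [-0.4, -0.3, -0.5]
opening: 0.0005
grip_force: 0.0
time: 13.23
tool_pos: [0.4723, -0.3399, 0.2094]
tool_rot: [-3.141, -0.001, 1.623]
contact_force: [-0.5, 0.4, 0.8]
opening: 0.0003
grip_force: 0.0
[ 0.47236587 -0.33996748  0.20962626] [-3.14140031e+00 -5.70010117e-04  1.62272665e+00] [-0.002 -0.006 -0.006 -0.001 -0.    -0.001]
```

View pics/c2.png

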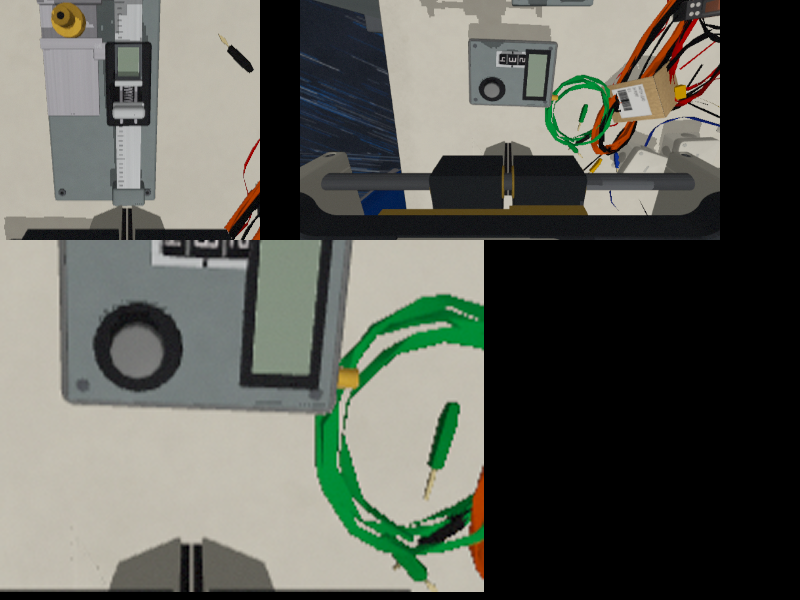

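The gauge part of the composite shows both jaws shut on the spacer. The logger's key is at image (292,150). The wheel window is around (300–345,87–115), with 3 uppermost between 4 on the near side and 2 on the far side. It therefore needs four numbers towards +x.

```bash
python3 - <<'E'
from h import *
im=cv2.imread("pics/w6.png")[:,:,::-1].copy();c=cam("wrist")
g=cv2.cvtColor(im,cv2.COLOR_RGB2GRAY)
hsv=cv2.cvtColor(im,cv2.COLOR_RGB2HSV)
# display (greenish) rect
m=np.zeros_like(g);m[60:180,330:390]=cv2.inRange(hsv,(35,20,110),(75,70,200))[60:180,330:390]
r=max(cv2.findContours(m,0,2)[0],key=cv2.contourArea);ap=cv2.boxPoints(cv2.minAreaRect(r))
a=cv2.approxPolyDP(cv2.convexHull(r),4,True)[:,0];print("disp",a.tolist());print(np.round([ray(c,p,.046)[:2] for p in a],4).tolist())
# white frame
m=np.zeros_like(g);m[70:125,290:350]=((g>150)*255)[70:125,290:350]
ys,xs=np.nonzero(m);print("white",xs.min(),xs.max(),ys.min(),ys.max())
for y in range(80,118): print(y,"".join("#" if v<70 else ("." if v>150 else "+") for v in g[y,292:352]))
k=np.zeros_like(g);k[130:170,270:315]=((g<60)*255)[130:170,270:315]
r=max(cv2.findContours(k,0,2)[0],key=cv2.contourArea);e=cv2.fitEllipse(r);print(e,ray(c,e[0],.049).round(4),ray(c,(292.3,150),.058).round(4))
E
```

```text
disp [[375, 91], [370, 159], [346, 160], [349, 90]]
[[0.5211, -0.2522], [0.5231, -0.316], [0.4995, -0.3182], [0.497, -0.2526]]
white 299 343 85 112
80 ++++++++++++++++++++++++++++++++++++++++++++++++++++++++++++
81 ++++++++++++++++++++++++++++++++++++++++++++++++++++++++++++
82 ++++++++++++++++++++++++++++++++++++++++++++++++++++####++++
83 ++++++++++++++++++++++++++++++++++++++++++++++++++++########
84 ++++++++++++++++++++++++++++++++++++++++++++++++++++########
85 ++++++++........+++++++++++++++##+++++++++++++++++++########
86 +++++++.........+++++++++++++++##+++++++++++++.....+########
87 +++++++.........+++++++++++++++##+++++++++++++.....+########
88 +++++++.......+++++++++++++++++##+++++++++++++......########
89 +++++++......+++++++++++++++++++#+++++++++++++......########
90 +++++++.....+##########+####+++##++++++++++++++++++.#####+++
91 +++++++.....###########++###############+#########++#####+++
92 +++++++....+###########++###############+################+++
93 +++++++....+###########++##############++################+++
94 +++++++....+###########++##############++############
[... 949 characters left out ...]
+.................+#####++++
110 +++++++.......................##..................+#####++++
111 +++++++.......................##+.................+#####++++
112 +++++++++++++++++++++++++++...++++................+####+++++
113 ++++++++++++++++++++++++++++++++++++++++++++++++++#####+++++
114 ++++++++++++++++++++++++++++++++++++++++++++++++++#####+++++
115 ++++++++++++++++++++++++++++++++++++++++++++++++++#####+++++
116 ++++++++++++++++++++++++++++++++++++++++++++++++++#####+++++
117 ++++++++++++++++++++++++++++++++++++++++++++++++++#####+++++
((292.4034423828125, 148.1296844482422), (38.60528564453125, 39.50746536254883), 130.2326202392578) [ 0.4465 -0.3087  0.049 ] [ 0.4471 -0.3089  0.058 ]
```

```bash
python3 - <<'E'
from h import *
c=cam("wrist");s=robot.observe();T=rot(s["tool_rot"]);p=np.array(s["tool_pos"])
w=ray(c,(323.6,98.7),.056);print(w.round(4),ray(c,(324,87),.046).round(4),ray(c,(323,110),.046).round(4))
k=ray(c,(292.3,150),.058)
print("wheel tool-shift",(T.T@(w+[0,0,.008]-p)).round(4),"key",(T.T@(k+[0,0,.008]-p)).round(4))
E
```

```text
[ 0.4738 -0.2613  0.056 ] [ 0.4738 -0.2512  0.046 ] [ 0.474  -0.2717  0.046 ]
wheel tool-shift [0.0784 0.0055 0.1457] key [ 0.0323 -0.0236  0.1436]
```

```bash
python3 -m jog '[[[-1,0.03,0,0.03,0],[-1,0.06,-0.001,0.06,0],[-1,0.078,-0.0025,0.09,0],[-1,0.078,-0.0025,0.12,0],[-1,0.078,-0.0025,0.138,0]]]';python3 -m jog '[[[-1,0,0,0,0],[-1,0,0,0,0],[-1,0,0,0.004,0],[-1,0,0,0.0075,0],[-1,0,0,0.0075,0]]]';python3 -m jog '[[[-1,0,0,0.001,0],[-1,0,0,0.002,0],[-1,0,0,0.002,0]]]'
```

```text
time: 13.7
tool_pos: [0.4646, -0.2605, 0.0695]
tool_rot: [-3.139, -0.002, 1.624]
contact_force: [-0.1, -0.4, -0.2]
opening: 0.0005
grip_force: 0.0
time: 14.12
tool_pos: [0.4658, -0.2639, 0.0649]
tool_rot: [3.141, 0.001, 1.621]
contact_force: [-0.6, -0.2, -0.3]
opening: 0.0003
grip_force: 0.0
time: 14.37
tool_pos: [0.4657, -0.2639, 0.0628]
tool_rot: [3.141, 0.001, 1.621]
contact_force: [-0.3, 0.4, 1.9]
opening: 0.0002
grip_force: 1.0
```

```bash
python3 -m jog '[[[-1,0.002,0,-0.002,0],[-1,0.002,0,0.001,0],[-1,0.002,0,0.002,0],[-1,0.002,0,0.0025,0],[-1,0.002,0,0.0025,0]]]';python3 -m jog '[[[-1,0,0.003,0,0],[-1,0,0.006,0,0],[-1,0,0.009,0,0],[-1,0,0.012,0,0],[-1,0,0.016,0,0]]]';python3 -m jog '[[[-1,0,0,0,0],[-1,0,0,-0.002,0],[-1,0,0,-0.012,0],[-1,0,0,-0.04,0],[-1,0,0,-0.08,0]]]';python3 -m jog '[[[-1,-0.037,-0.0135,-0.03,0],[-1,-0.07,-0.0135,-0.06,0],[-1,-0.08,-0.0135,-0.07,0],[-1,-0.08,-0.0135,-0.07,0],[-1,-0.08,-0.0135,-0.07,0]]]';python3 -m jog '[[[-1,0,0,0,0],[-1,0,0,0,0]]]';python3 - <<'E'
from h import *
c,im=snap("wrist","w7");g=cv2.cvtColor(im,cv2.COLOR_RGB2GRAY);u,v=proj(c,(.4738,-.2613,.056)).astype(int);print(u,v,robot.observe()["tool_pos"])
for y in range(v-14,v+15): print("".join("#" if q<70 else ("." if q>150 else "+") for q in g[y,u-32:u+28]))
E
```

```text
time: 14.78
tool_pos: [0.4655, -0.2616, 0.0601]
tool_rot: [3.141, 0.0, 1.621]
contact_force: [-0.3, 1.3, 5.4]
opening: 0.0008
grip_force: 2.8
time: 15.2
tool_pos: [0.482, -0.2613, 0.0605]
tool_rot: [3.14, 0.001, 1.621]
contact_force: [-0.9, -0.7, 5.6]
opening: 0.0002
grip_force: 2.7
time: 15.62
tool_pos: [0.4791, -0.2592, 0.1379]
tool_rot: [-3.135, -0.006, 1.621]
contact_force: [1.1, -0.7, -0.3]
opening: 0.0007
grip_force: 0.0
time: 16.03
tool_pos: [0.4715, -0.3418, 0.2104]
tool_rot: [3.141, 0.0, 1.619]
contact_force: [-0.3, 0.6, 0.3]
opening: 0.0006
grip_force: 0.0
time: 16.2
tool_pos: [0.4713, -0.3397, 0.2084]
tool_rot: [-3.139, -0.003, 1.622]
contact_force: [0.5, 0.0, 0.3]
opening: 0.0008
grip_force: 0.0
325 99 [ 0.47141834 -0.33976906  0.2085015 ]
++++++++.......+++++++++++++++++++++++++++++++++++++########
++++++++.........+++++++++++++++##++++++++++++++++++########
++++++++.........+++++++++++++++##+++++++++++++.....+#######
++++++++.........+++++++++++++++#++++++++++++++.....+#######
++++++++.......+++++++++++++++++#++++++++++++++.....+#######
++++++++.....+++++++++++++++++++#
[... 730 characters left out ...]
.....+##++##.+++.++.+#####+++
+++++++.....+##########++##++..+....+##++##++++++++######+++
+++++++.....+##########++##############++###+++++++#####++++
+++++++.....###########++##############++###############++++
+++++++.....+##########++##############++###############++++
+++++++......+#########+###############++###############++++
+++++++..............+++++++++#########++#########+#####++++
+++++++.......................+#+..................#####++++
+++++++.......................+#+..................#####++++
+++++++.......................+#+..................#####++++
++++++++++++..................+++..................#####++++
+++++++++++++++++++++++++++++++++++++.............+#####++++
```

The first stroke moved the wheel exactly one click: the crop printout shows 4 uppermost. Three more identical strokes.

```bash
python3 -m jog '[[[-1,0.03,0,0.03,0],[-1,0.06,-0.001,0.06,0],[-1,0.08,-0.0025,0.09,0],[-1,0.08,-0.0025,0.12,0],[-1,0.08,-0.0025,0.138,0]]]'|grep force;python3 -m jog '[[[-1,0,0,0,0],[-1,0,0,0.005,0],[-1,0,0,0.01,0],[-1,0,0,0.012,0],[-1,0,0,0.012,0]]]'|grep -E "force|pos"
python3 -m jog '[[[-1,0,0.003,0,0],[-1,0,0.006,0,0],[-1,0,0.009,0,0],[-1,0,0.012,0,0],[-1,0,0.016,0,0]]]'|grep -E "force|pos"
python3 -m jog '[[[-1,0,0,0,0],[-1,0,0,-0.002,0],[-1,0,0,-0.012,0],[-1,0,-0.008,-0.014,0],[-1,0,-0.016,-0.014,0]]]'|grep pos
python3 -m jog '[[[-1,0,0,0,0],[-1,0,0,0.007,0],[-1,0,0,0.012,0],[-1,0,0,0.014,0],[-1,0,0,0.014,0]]]'|grep -E "force|pos"
python3 -m jog '[[[-1,0,0.003,0,0],[-1,0,0.006,0,0],[-1,0,0.009,0,0],[-1,0,0.012,0,0],[-1,0,0.016,0,0]]]'|grep -E "force|pos"
python3 -m jog '[[[-1,0,0,0,0],[-1,0,0,-0.002,0],[-1,0,0,-0.012,0],[-1,0,-0.008,-0.014,0],[-1,0,-0.016,-0.014,0]]]'|grep pos
python3 -m jog '[[[-1,0,0,0,0],[-1,0,0,0.007,0],[-1,0,0,0.012,0],[-1,0,0,0.014,0],[-1,0,0,0.014,0]]]'|grep -E "force|pos"
python3 -m jog '[[[-1,0,0.003,0,0],[-1,0,0.006,0,0],[-1,0,0.009,0,0],[-1,0,0.012,0,0],[-1,0,0.016,0,0]]]'|grep -E "force|pos"
python3 -m jog '[[[-1,0,0,0,0],[-1,0,0,-0.002,0],[-1,0,0,-0.012,0],[-1,0,0,-0.04,0],[-1,0,0,-0.08,0]]]'|grep pos;python3 -m jog '[[[-1,-0.037,-0.0135,-0.03,0],[-1,-0.07,-0.0135,-0.06,0],[-1,-0.08,-0.0135,-0.07,0],[-1,-0.08,-0.0135,-0.07,0],[-1,-0.08,-0.0135,-0.07,0]]]'|grep pos;python3 -m jog '[[[-1,0,0,0,0],[-1,0,0,0,0],[-1,0,0,0,0]]]'|grep time;python3 - <<'E'
from h import *
c,im=snap("wrist","w8");g=cv2.cvtColor(im,cv2.COLOR_RGB2GRAY);u,v=proj(c,(.4738,-.2613,.056)).astype(int);print(u,v,robot.observe()["tool_pos"])
for y in range(v-14,v+15): print("".join("#" if q<70 else ("." if q>150 else "+") for q in g[y,u-32:u+28]))
E
```

```text
contact_force: [0.4, -0.1, 0.3]
grip_force: 0.0
tool_pos: [0.4658, -0.2619, 0.0607]
contact_force: [-1.2, 2.9, 5.6]
grip_force: 2.4
tool_pos: [0.4824, -0.2615, 0.0612]
contact_force: [0.1, -0.5, 4.2]
grip_force: 2.1
tool_pos: [0.4649, -0.2616, 0.0745]
tool_pos: [0.4652, -0.2617, 0.0594]
contact_force: [-1.7, -0.5, 7.2]
grip_force: 3.3
tool_pos: [0.4822, -0.2613, 0.0602]
contact_force: [0.4, -1.4, 5.7]
grip_force: 2.8
tool_pos: [0.4649, -0.2614, 0.0743]
tool_pos: [0.4652, -0.2617, 0.0594]
contact_force: [-2.0, 0.4, 6.6]
grip_force: 3.3
tool_pos: [0.4822, -0.2613, 0.0602]
contact_force: [-0.5, -1.0, 6.3]
grip_force: 2.8
tool_pos: [0.4791, -0.2591, 0.1377]
tool_pos: [0.4715, -0.3418, 0.2103]
time: 21.08
324 99 [ 0.47169578 -0.34009864  0.20885621]
+++++++++........++++++++++++++++++++++++++++++++++++#######
++++++++.........+++++++++++++++##+++++++++++++..++++#######
++++++++..........++++++++++++++##+++++++++++++......#######
++++++++..........++++++++++++++##+++++++++++++......#######
++++++++.......++++++++++++++++++#+++++++++++++......#######
++++++++......+########+++++++++##++++++
[... 723 characters left out ...]
...++..##++#+.++.+##.#####+++
++++++++....+###########+###++++++++++##++##+++++##+#####+++
++++++++....+###########+###############++###############+++
++++++++...++###########+###############++###############+++
++++++++.....+##########+###############++###############+++
++++++++......+++++#####+###############++###############+++
++++++++...................++++##+++++++++########++#####+++
++++++++.......................+#+.................+#####+++
++++++++.......................+#..................+#####+++
++++++++.......................##..................+#####+++
+++++++++++++++++++++..........+++.................+#####+++
+++++++++++++++++++++++++++++++++++++++++++++++....+#####+++
```

The wheel now shows 7 uppermost, with 8 on the near side and 6 on the far side. On to the key.

```bash
python3 -m jog '[[[-1,0.015,-0.01,0.03,0],[-1,0.0345,-0.0236,0.06,0],[-1,0.0345,-0.0236,0.09,0],[-1,0.0345,-0.0236,0.12,0],[-1,0.0345,-0.0236,0.137,0]]]'|grep -E "force|pos";python3 -m jog '[[[-1,0,0,0,0],[-1,0,0,0,0],[-1,0,0,0.003,0],[-1,0,0,0.006,0],[-1,0,0,0.006,0]]]'|grep -E "force|pos";python3 -m jog '[[[-1,0,0,0.001,0],[-1,0,0,0.002,0],[-1,0,0,0.003,0],[-1,0,0,0.004,0],[-1,0,0,0.004,0]]]'|grep -E "force|pos"
```

```text
tool_pos: [0.4451, -0.3059, 0.0697]
contact_force: [0.3, -0.2, 0.6]
grip_force: 0.0
tool_pos: [0.4469, -0.3083, 0.0675]
contact_force: [0.1, 0.1, -0.1]
grip_force: 0.0
tool_pos: [0.4469, -0.3084, 0.0631]
contact_force: [0.8, -0.5, 3.0]
grip_force: 1.4
```

```bash
python3 -m jog '[[[-1,0,0,0.001,0],[-1,0,0,0.002,0],[-1,0,0,0.003,0],[-1,0,0,0.003,0],[-1,0,0,0.003,0]]]'|grep -E "force|pos"
```

```text
tool_pos: [0.4469, -0.3084, 0.0611]
contact_force: [-1.1, 1.0, 12.4]
grip_force: 6.2
```

12.4 N is well past the key's 4 N, so the key is on its stop. Release it, retreat, and check.

```bash
python3 -m jog '[[[-1,0,0,-0.003,0],[-1,0,0,-0.01,0],[-1,0,0,-0.04,0],[-1,0,0,-0.08,0],[-1,0,0,-0.12,0]]]'|grep -E "force|pos";python3 -m jog '[[[-1,-0.01,0.02,-0.03,0],[-1,-0.035,0.0236,-0.03,0],[-1,-0.035,0.0236,-0.03,0],[-1,-0.035,0.0236,-0.03,0],[-1,-0.035,0.0236,-0.03,0]]]'|grep -E "force|time";python3 - <<'E'
from h import *
_,w=snap("wrist","w9");_,d=snap("side","s9");_,s=snap("scene","sc9")
o=np.zeros((600,800,3),np.uint8)
o[:300,:400]=cv2.resize(w[60:210,250:450,::-1],(400,300));o[:300,400:]=cv2.resize(d[165:285,300:460,::-1],(400,300))
o[300:,:400]=cv2.resize(s[170:320,150:350,::-1],(400,300));o[300:,400:]=cv2.resize(d[120:220,230:390,::-1],(400,300))
cv2.imwrite("pics/fin.png",o)
E
```

```text
tool_pos: [0.4454, -0.3071, 0.1802]
contact_force: [1.3, -1.2, -0.5]
grip_force: 0.0
time: 23.63
contact_force: [0.1, -0.2, -0.6]
grip_force: 0.0
```

View pics/fin.png

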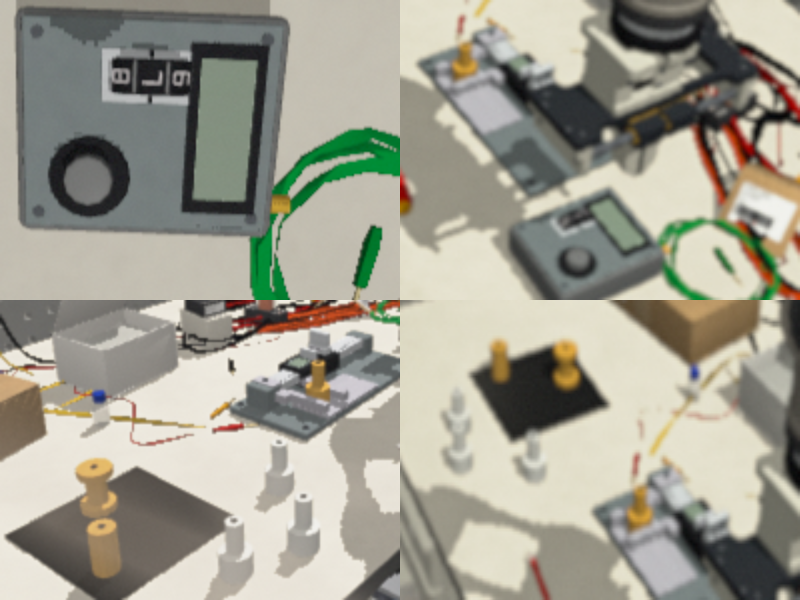

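The wheel shows 7 at (150,77) with the key up again at (88,180). The spacer stands clamped between the jaws at (318,378), and the plain spacer, the spool and the white look-alikes are still standing in place.

```bash
python3 -c "from cell import robot;print(robot.hand_in())"
```

```text
the job is handed in; nothing more can be done
None
```

The job is handed in at about 24 s: the stepped spacer stands clamped in the caliper (thumb rest pushed to about 6.4 N), the wheel is at 7, the record key was pressed to its stop and released, and the other spacers were not moved.

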